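Lock a third-hand post into a T-slot rail on the goldsmith's bench

ROBOT

A 7-joint arm with a two-finger parallel gripper is mounted at the origin on the work surface. World frame = base frame: x ahead of the robot, y to its left, z up, the work surface at z = 0. Lengths are in m, angles in rad, forces in N, time in s.
With the tool pointing down it reaches from about 0.4 to 0.85 m from the base axis. Payload 10.4 kg.
Tool frame: the origin (TCP) lies at the very end of the fingers, on their centre line; the grasp point (between the pads) lies 19 mm behind it (r.grasp_offset is the distance from the TCP to the grasp point, in m); z points along the fingers, y is the line along which they close (so a half turn about z gives the same grasp; the last joint's range is limited). The gripper opens to 87 mm and grips with 3 to 60 N. Pads are 19 mm wide; open, the fingers measure 117 mm over their backs; the gripper's body (75 mm by 190 mm) begins 51 mm behind the grasp point.
Start: joints at [1.107, 0.332, -0.065, 1.46, 0.022, 1.35, -0.088], TCP at [0.267, -0.565, 0.223] pointing down, gripper open.
Joint ranges: [-2.6, 2.6], [-0.5, 2.12], [-1.47, 1.34], [0.16, 2.42], [-1.27, 4.41], [0.06, 2.06], [-2.6, 2.6]. Speed limits (rad/s): [2.22, 2.22, 2.79, 2.79, 3.14, 3.14, 3.14].

INTERFACE

Orientations are given as a unit quaternion [w, x, y, z].
In Python, from rig import r gives the robot as it stands. The module is installed in compiled form; this text tells all that it offers. Calls block until the motion is done:
- r.move_to(position, orientation): joint-space move of the TCP to a pose.
- r.move_linear(position, rate=0.15, rot=None): straight line of the TCP; rot=None keeps the orientation; rate is the mean speed in m/s.
- r.move_j(angles): joint-space move.
- r.grip(opening): finger opening in m; the grip force is fixed at half the most; returns when the fingers have stopped.
- r.sleep(seconds).
- r.solve_ik(position, orientation): joint angles nearest the present ones, or None.
- r.get_image(name): name is "scene" or "side" or "wrist"; returns a dict with "image" (384x512x3 uint8, red, green, blue), "fov_y" (degrees; the focal length in pixels is half the picture's height over the tangent of half this angle, whatever the lens; pixels are square), "cx", "cy" (the principal point, pixels), "world_from_camera" (4x4, takes a point from camera to world coordinates). Camera axes: x right, y down, z forward; pixel columns grow to the right and rows downward; lengths in m; the calibration is good to about 2 mm. A picture is of the moment at which its call begins. There is no depth.
A pose or a line that the arm cannot do raises r.PlanningError and nothing moves.
- r.finish_job(): hands the job in; it is judged then, once.
Readings, each from a call of its own:
- r.get_t(): time.
- r.get_joints(): joint angles.
- r.get_joint_velocities(): joint speeds.
- r.get_joint_efforts(): joint torques, N m.
- r.get_ee_pos(): TCP position.
- r.get_tcp_rot(): TCP orientation.
- r.get_ft_force(): force on the tool from outside, world axes, zero at the start.
- r.get_ft_torque(): the same for the moment, N m.
- r.get_opening(): finger opening in m.
- r.get_grip_force(): force on a finger pad.
Only numpy, scipy, OpenCV 4.12 (cv2) and the standard library are available. Lean on these libraries where they do the work, as an engineer would, in place of code of your own. Each camera call takes 0.05 s, during which the arm holds its last target. There are 200 camera calls.

TASK

Take the third-hand post out of the wooden tool block and drop its T-foot into the slot of the aluminium rail, around the middle of the rail's length. Press it down against its spring, twist it a quarter turn so that the foot locks crosswise under the rail's lips, and let go, leaving it standing upright. Feel for the slot gently, never leaning hard on the rail, and leave the jar, the tray and the hammer alone.

Things in the scene. Friction and masses are not known exactly. Their poses are not given: they have to be found in the camera images.
- post_grip (a point): Centre of the head of the third-hand post, a loose upright metal part, 0.13 kg, 79 mm tall. The head is a flat brass bar 12 mm thick (its x), 40 mm long (its y), 26 mm tall; z is up. Above it an 11 mm ball (centre 20 mm above this point) with a 4 mm prong 34 mm along +y; below it a 20 mm round shoulder (13 to 20 mm below this point), a 9 mm neck, a collar and the T-foot.
- post_foot (a point): Centre of the T-foot at the bottom of the post, 49.5 mm below post_grip, same axes: a steel bar 11 mm (x) by 26 mm (y) by 7 mm tall, parallel to the head, edges slightly rounded. Its underside is 53 mm below post_grip.
- collar (a joint): Travel (m) of the sprung collar, a steel disc on the post's neck, 34 mm across, 4 mm thick. At 0 its underside is 5 mm above the foot's top; it can be pushed up by 9 mm towards the head. The spring starts at 3 N and grows by 1.8 N per mm. Like all readings this value is noisy.
- block: Wooden tool block, 75 (x) x 150 (y) x 30 mm, fixed to the bench; origin at the centre of its underside. The post starts upright in its oblong socket, 17 x 31 mm and 12 mm deep, at y = -35 mm, the head along the block's y. Short thin burs stand at its +y end.
- bed: Dark steel bed plate, 110 (x) x 240 (y) x 10 mm, fixed to the bench; origin at the centre of its underside, z up. It carries an aluminium T-slot rail, 50 mm wide and 210 mm long along the bed's y. The rail was clamped in by hand, parallel to the bed but 5 to 18 mm off its centre line, towards +x: find the slot by feel or by eye.
- bed_top (a point): Point on the bed's centre line, 34 mm above the bed's origin, level with the rail's top at the middle of its length; axes as the bed. The slot runs along y over the rail's whole length, open above: mouth 13 mm wide between two lips 8 mm thick. The rail sits off centre, so the middle of the slot lies 5 to 18 mm from this point along +x.
- bed_floor (a point): Point 18 mm below bed_top, level with the floor of the channel, which is 36 mm wide and 10 mm high, under the lips. With the foot lengthwise in the slot the collar meets the rail's top; pressing down 3 mm more (8.4 N) to 6 mm more (13.8 N, foot on the floor) frees the foot to turn, either way. Let go crosswise, it springs up against the lips. Over 45 N on rail or bed is leaning hard.
- jar: Closed amber glass jar, 60 mm wide, 85 mm tall, a bystander; origin at the centre of its underside.
- tray: Shallow open blue tray, 70 x 100 x 18 mm, a bystander; origin at the centre of its underside.
- hammer: Small hammer, 200 mm long, lying on the bench, a bystander; origin under its middle.
There are look-alikes about, which are no part of the job. There is more than one size of the part that bears post_grip; the job needs the middle-sized.

How it is judged:
By the outcome, as a careful person would: the job done as asked, in the order asked, and still so for the second after the job is handed in, with the robot touching nothing.
It also fails if it takes over 61 s, if anything falls off the work surface, if the arm or the gripper's body presses on something with over 40 N, if the wrist force passes 120 N, or if a joint passes its speed limit or range.

## Working session

There is one attempt and no reset: what is moved stays moved. The work goes in short steps, each a Python script; the robot and the scene stay as the last script left them, time stands still between calls to the robot, and variables do not carry over. Pictures are saved under pics/ and viewed, at most 10 in all, crops included, and the job is handed in when it is done.

```bash
mkdir -p pics; cat > h.py <<'E'
import numpy as np, cv2
from rig import r
def K(d):
    f=192/np.tan(np.radians(d["fov_y"])/2); return f,d["cx"],d["cy"]
def ray(d,u,v):
    f,cx,cy=K(d); T=np.array(d["world_from_camera"]); q=T[:3,:3]@np.array([(u-cx)/f,(v-cy)/f,1]); return T[:3,3],q/np.linalg.norm(q)
def onz(d,u,v,z):
    o,q=ray(d,u,v); return o+q*(z-o[2])/q[2]
def proj(d,p):
    f,cx,cy=K(d); T=np.array(d["world_from_camera"]); c=T[:3,:3].T@(np.array(p)-T[:3,3]); return f*c[0]/c[2]+cx,f*c[1]/c[2]+cy
def tri(a,b):
    A=np.zeros((3,3));B=np.zeros(3)
    for o,q in (a,b):
        M=np.eye(3)-np.outer(q,q);A+=M;B+=M@o
    return np.linalg.solve(A,B)
def snap(n,f):
    d=r.get_image(n); cv2.imwrite(f"pics/{f}.png",d["image"][:,:,::-1]); np.save(f"pics/{f}.npy",d,allow_pickle=True); return d
def load(f): return np.load(f"pics/{f}.npy",allow_pickle=True).item()
E
python3 - <<'E'
from h import *
for n in("scene","side","wrist"):
    d=snap(n,n+"0"); print(n,d["fov_y"],d["cx"],d["cy"],np.round(d["world_from_camera"],3).tolist())
a=np.vstack([load("scene0")["image"],load("side0")["image"]])
print(r.get_t(),r.get_ee_pos(),r.get_tcp_rot(),r.get_ft_force())
E
```

```text
scene 55.23833643497598 250.76233273967833 190.3350109552411 [[-0.771, 0.385, -0.507, 1.038], [0.636, 0.447, -0.629, 0.486], [-0.015, -0.807, -0.59, 0.548], [0.0, 0.0, 0.0, 1.0]]
side 48.53156825451353 251.4418692240999 188.47204110156787 [[0.936, -0.199, 0.29, 0.361], [-0.352, -0.502, 0.79, -0.654], [-0.012, -0.842, -0.54, 0.503], [0.0, 0.0, 0.0, 1.0]]
wrist 59.33125577401012 253.58065644926955 189.65408628591513 [[0.428, -0.874, -0.229, 0.328], [-0.904, -0.415, -0.107, -0.536], [-0.002, 0.252, -0.968, 0.383], [0.0, 0.0, 0.0, 1.0]]
0.15 [ 0.26652847 -0.56499525  0.22194914] [-5.18113082e-04  9.75812405e-01  2.18608926e-01 -1.35676318e-04] [-1.12341049  0.27837403  0.86137573]
```

View pics/scene0.png

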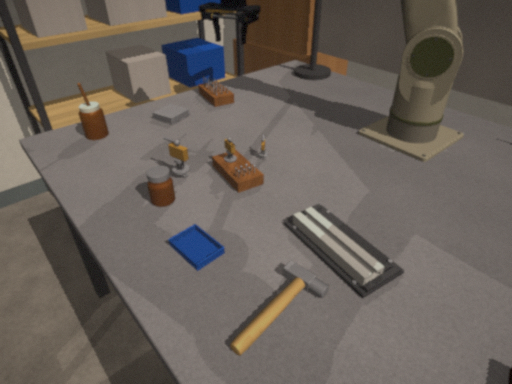

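View pics/side0.png

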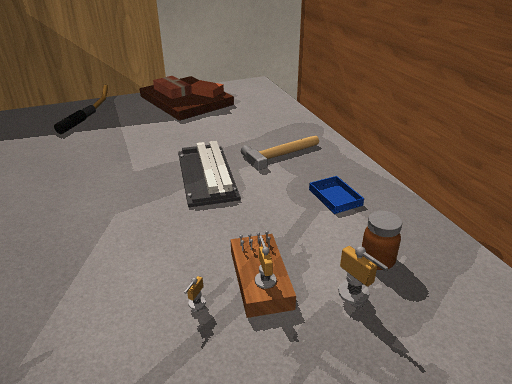

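Scene view: jar (160,187), tray (197,245), hammer (285,310), rail on bed (340,245) and block (237,170). There are three posts. In the scene and side views they are at:
- (262,147) and (196,292): small, standing free
- (230,150) and (266,262): in the wooden block
- (178,155) and (355,270): large, standing free

The post in the block fits: it is the middle-sized one and sits in the socket. I'll confirm it with an enlarged crop.

```bash
python3 - <<'E'
from h import *
a=load("side0")["image"]; s=load("scene0")["image"]
c1=cv2.resize(a[220:330,170:390],(800,400),interpolation=3)[:, :]
c1=cv2.resize(a[225:320,180:310],(400,292),interpolation=3)
c2=cv2.resize(s[130:195,200:290],(400,289),interpolation=3)
c3=cv2.resize(a[135:210,170:245],(300,300),interpolation=3)
c4=cv2.resize(s[200:295,280:405],(395,300),interpolation=3)
top=np.hstack([c1[:289],c2]); bot=np.hstack([c3,c4]); bot=np.pad(bot,((0,0),(0,800-bot.shape[1]),(0,0)))
cv2.imwrite("pics/crop1.png",np.vstack([top,bot])[:,:,::-1])
E
```

```text
(no output)
```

View pics/crop1.png

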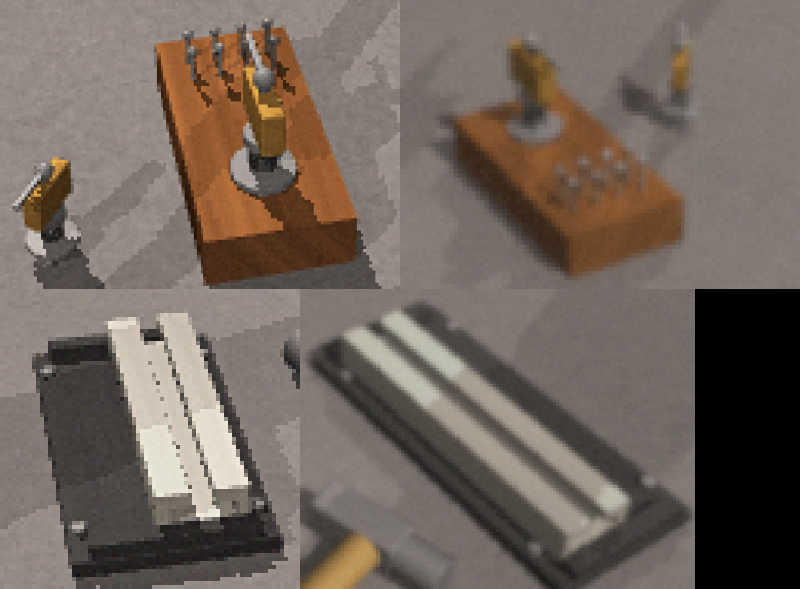

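The crop confirms it: the middle-sized post stands in the block's socket, prong towards the burs. The rail lies to one side of the bed. Now the rough positions.

```bash
python3 - <<'E'
from h import *
S=load("scene0");D=load("side0")
def brass(d,box,n):
    x0,y0,x1,y1=box; h=cv2.cvtColor(d["image"],cv2.COLOR_RGB2HSV)[y0:y1,x0:x1]
    m=cv2.inRange(h,(14,130,60),(28,255,255)); k,l,st,c=cv2.connectedComponentsWithStats(m)
    i=1+st[1:,4].argmax(); print(n,st[i],c[i]+[x0,y0]); return c[i]+[x0,y0]
a=brass(S,(218,130,245,165),"scene mid");b=brass(D,(250,235,285,295),"side mid")
print("head",tri(ray(S,*a),ray(D,*b)))
# block outline (brown) -> side image hull corners; rail bright mask
h=cv2.cvtColor(D["image"],cv2.COLOR_RGB2HSV)
m=cv2.inRange(h,(5,120,50),(14,255,255));m[:225]=0;m[:,:220]=0;m[320:]=0;m[:,310:]=0
P=cv2.approxPolyDP(cv2.convexHull(cv2.findContours(cv2.morphologyEx(m,cv2.MORPH_CLOSE,np.ones((9,9))),0,2)[0][0]),3,True)[:,0];
for p in P: print("blk",p,onz(D,*p,.03).round(3),onz(D,*p,0).round(3))
# rail/bed corners by crop px
for n,d,pts in(("side",D,[(170+110/4,135+(320-289)/4),(170+138/4,135+(318-289)/4),(170+161/4,135+(316-289)/4),(170+187/4,135+(313-289)/4),(170+155/4,135+(495-289)/4),(170+188/4,135+(491-289)/4),(170+217/4,135+(489-289)/4),(170+247/4,135+(486-289)/4)]),
 ("scene",S,[(280+(345-300)/3.16,200+(335-289)/3.16),(280+(405-300)/3.16,200+(310-289)/3.16),(280+(560-300)/3.16,200+(545-289)/3.16),(280+(628-300)/3.16,200+(497-289)/3.16)])):
    for p in pts: print(n,np.round(p,1),onz(d,*p,.034).round(4))
E
```

```text
scene mid [ 7 10 12 14 79] [230.43037975 147.06329114]
side mid [  9  11  14  30 260] [265.50769231 262.16923077]
head [ 0.54240872 -0.21307803  0.06666513]
blk [271 234] [ 0.595 -0.114  0.03 ] [ 0.61  -0.079  0.   ]
blk [295 295] [ 0.573 -0.259  0.03 ] [ 0.586 -0.233  0.   ]
blk [294 309] [ 0.56  -0.282  0.03 ] [ 0.573 -0.258  0.   ]
blk [247 317] [ 0.493 -0.271  0.03 ] [ 0.501 -0.247  0.   ]
blk [231 239] [ 0.525 -0.101  0.03 ] [ 0.536 -0.066  0.   ]
side [197.5 142.8] [0.5635 0.2761 0.034 ]
side [204.5 142.2] [0.5802 0.2723 0.034 ]
side [210.2 141.8] [0.5941 0.2697 0.034 ]
side [216.8 141. ] [0.6102 0.2677 0.034 ]
side [208.8 186.5] [0.5344 0.0717 0.034 ]
side [217.  185.5] [0.5514 0.0692 0.034 ]
side [224.2 185. ] [0.5659 0.0655 0.034 ]
side [231.8 184.2] [0.5812 0.0625 0.034 ]
scene [294.2 214.6] [0.5809 0.0688 0.034 ]
scene [313.2 206.6] [0.5294 0.0768 0.034 ]
scene [362.3 281. ] [0.6193 0.276  0.034 ]
scene [383.8 265.8] [0.5601 0.2798 0.034 ]
```

```bash
cat >> h.py <<'E'
from scipy.spatial.transform import Rotation as R
def quat(psi,flip=False):
    "tool down, tool y along head x (yaw psi), flip = half turn"
    if flip: psi+=np.pi
    y=np.array([np.cos(psi),np.sin(psi),0]);z=np.array([0,0,-1.]);x=np.cross(y,z)
    q=R.from_matrix(np.c_[x,y,z]).as_quat(); return [q[3],*q[:3]]
def rot(q): return R.from_quat([q[1],q[2],q[3],q[0]])
E
python3 - <<'E'
from h import *
W=load("wrist0");T=np.array(W["world_from_camera"]);Rt=rot(r.get_tcp_rot())
print("cam in tool",Rt.inv().apply(T[:3,3]-r.get_ee_pos()).round(3),"axis",Rt.inv().apply(T[:3,2]).round(3),"right",Rt.inv().apply(T[:3,0]).round(3))
for f in(0,1):
  for p,psis in(((.542,-.213,.06),(-.15,)),((.574,.17,.09),(-.14,-.14+np.pi/2,-.14-np.pi/2))):
    for s in psis:
      j=r.solve_ik(list(p),quat(s,f)); print(f,p,round(s,2),None if j is None else np.round(j,2))
E
```

```text
cam in tool [ 0.067  0.    -0.161] axis [-0.252 -0.     0.968] right [0.002 1.    0.001]
0 (0.542, -0.213, 0.06) -0.15 [ 0.69  0.43 -0.48  1.73  0.23  1.04 -0.02]
0 (0.574, 0.17, 0.09) -0.14 [ 0.4   0.6  -1.02  1.65  0.54  1.21 -0.88]
0 (0.574, 0.17, 0.09) 1.43 [ 0.42  0.62 -1.05  1.64  0.57  1.22  0.68]
0 (0.574, 0.17, 0.09) -1.71 [ 0.31  0.53 -0.87  1.65  0.44  1.17 -2.38]
1 (0.542, -0.213, 0.06) -0.15 [-0.56  0.69  1.16  1.8  -0.7   1.14 -2.46]
1 (0.574, 0.17, 0.09) -0.14 [ 0.52  0.75 -1.25  1.64  0.73  1.3   2.15]
1 (0.574, 0.17, 0.09) 1.43 [ 0.31  0.53 -0.87  1.65  0.44  1.17 -2.38]
1 (0.574, 0.17, 0.09) -1.71 [ 0.42  0.62 -1.05  1.64  0.57  1.22  0.68]
```

```bash
python3 - <<'E'
from h import *
r.move_to([.542,-.213,.18],quat(-.15))
d=snap("wrist","w1"); print(r.get_t(),r.get_ee_pos(),r.get_joints().round(2) if hasattr(r.get_joints(),'round') else r.get_joints())
print(proj(d,[.542,-.213,.084]))
E
```

```text
1.85 [ 0.5414359  -0.21488887  0.18000981] [ 0.69  0.3  -0.47  1.62  0.14  1.26  0.04]
(np.float64(255.2316655104581), np.float64(187.96267435276854))
```

View pics/w1.png

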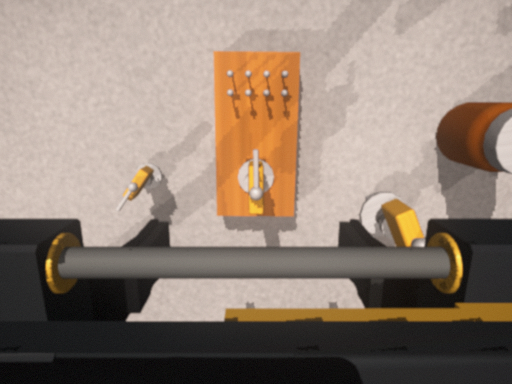

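Wrist view: post ball at (256,193), head at (257,200), prong tip at (256,152), burs at the top, and the large post on the right with its base at (383,212). The fingers sit left and right of the head as wanted.

```bash
python3 - <<'E'
from h import *
d=load("w1");D=load("side0");S=load("scene0")
h=cv2.cvtColor(d["image"],cv2.COLOR_RGB2HSV)
m=cv2.inRange(h,(18,130,90),(32,255,255));m[:, :235]=0;m[:,275:]=0;m[216:]=0;m[:150]=0
mm=cv2.moments(m,True);print("brass",cv2.boundingRect(m),mm['m10']/mm['m00'],mm['m01']/mm['m00'])
print("ball",onz(d,256,193,.091),"side/wrist tip",onz(d,256,152,.091))
for p in((215,52),(300,52),(218,215),(296,215)): print("blk",onz(d,*p,.03).round(4))
print("collar c",onz(d,256,177,.034).round(4))
print("large base",onz(d,383,212,.0).round(3),onz(D,353,293,.0).round(3),"ball",tri(ray(d,420,243),ray(D,363,253)).round(3))
print("small",onz(D,197,303,0).round(3), "yaw",rot(r.get_tcp_rot()).as_matrix()[:2,1])
E
```

```text
brass (249, 165, 14, 49) 254.6818181818182 191.78896103896105
ball [ 0.54222675 -0.21527221  0.091     ] side/wrist tip [ 0.54696391 -0.18394835  0.091     ]
blk [ 0.524  -0.1017  0.03  ]
blk [ 0.5965 -0.1128  0.03  ]
blk [ 0.5002 -0.2481  0.03  ]
blk [ 0.5753 -0.2595  0.03  ]
collar c [ 0.5426 -0.2153  0.034 ]
large base [ 0.67  -0.281  0.   ] [ 0.673 -0.263  0.   ] ball [ 0.667 -0.275  0.094]
small [ 0.438 -0.194  0.   ] yaw [ 0.98828091 -0.15264609]
```

```bash
python3 - <<'E'
from h import *
q=quat(-.152)
r.move_to([.5425,-.2153,.11],q)
r.move_linear([.5425,-.2153,.0605],rate=.06)
print(r.get_ee_pos(),r.get_ft_force())
r.grip(.0); r.sleep(.3)
print("grip",r.get_opening(),r.get_grip_force(),r.get_ft_force(),r.get_t())
r.move_linear([.5425,-.2153,.0725],rate=.03)
print(r.get_ft_force())
r.move_linear([.5425,-.2153,.14],rate=.1)
r.sleep(.3); print("up",r.get_opening(),r.get_grip_force(),r.get_ft_force(),r.get_t())
r.move_to([.574,.17,.16],quat(-.14))
snap("wrist","w2");snap("side","s2");snap("scene","c2");print(r.get_t(),r.get_ee_pos())
E
```

```text
[ 0.54278607 -0.21538005  0.0608783 ] [ 0.10678444 -0.10137697  0.44611655]
grip 0.011965046017655677 29.966429590713233 [ 0.80054537 -0.2389226  -1.53207787] 4.7
[ 0.38059421 -0.36970724 -1.10298199]
up 0.011890687779040569 29.96742182294838 [ 1.18593065  0.59777341 -1.83015947] 6.375
7.9667 [0.57441548 0.16844762 0.15985379]
```

View pics/w2.png

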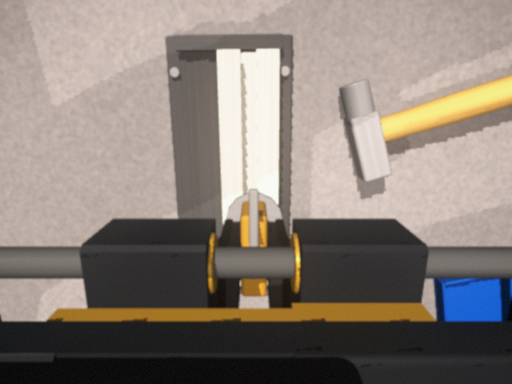

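View pics/s2.png

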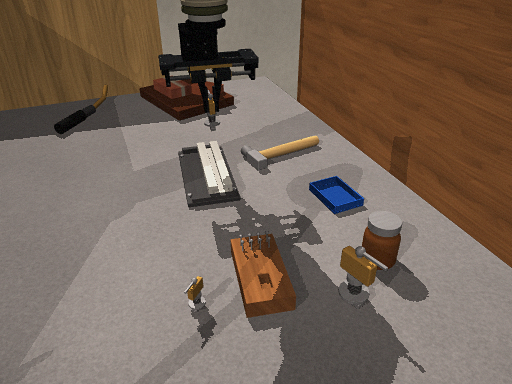

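The post is held: opening 12 mm, socket empty. Wrist view w2 shows the slot running vertically near column 248, the rail spanning about columns 218–281, and the post's prong at column 253. I'll measure the slot edges next.

```bash
python3 - <<'E'
from h import *
d=load("w2");g=cv2.cvtColor(d["image"],cv2.COLOR_RGB2GRAY).astype(float)
for y in(65,90,120,150,175):
    print(y,g[y-3:y+4,212:290].mean(0).astype(int).tolist())
print(proj(d,[.5744,.1684,.034]))
E
python3 - <<'E'
import sys;sys.path.insert(0,'.')
import os;os.chdir('.')
from h import *
d=load("w2");i=d["image"][40:240,160:300];cv2.imwrite("pics/crop2.png",cv2.resize(i,(420,600),interpolation=3)[:,:,::-1])
E
```

```text
65 [103, 103, 102, 107, 149, 215, 240, 243, 242, 243, 245, 245, 244, 243, 243, 243, 243, 243, 243, 242, 242, 242, 243, 244, 244, 243, 243, 238, 212, 190, 193, 212, 235, 243, 243, 244, 244, 244, 244, 242, 242, 243, 244, 242, 240, 243, 244, 244, 244, 245, 246, 245, 244, 244, 244, 244, 244, 245, 243, 242, 242, 244, 244, 244, 244, 244, 239, 204, 139, 119, 132, 144, 149, 151, 148, 141, 131, 118]
90 [110, 110, 108, 107, 114, 163, 225, 241, 243, 243, 244, 245, 244, 244, 243, 243, 243, 243, 244, 243, 242, 242, 242, 244, 244, 244, 243, 241, 228, 195, 180, 180, 183, 198, 226, 241, 245, 245, 245, 243, 243, 242, 244, 244, 244, 246, 245, 244, 244, 246, 246, 246, 244, 245, 244, 245, 245, 245, 243, 243, 242, 244, 244, 245, 244, 244, 238, 188, 116, 91, 97, 109, 116, 118, 115, 116, 115, 114]
120 [114, 114, 113, 112, 111, 117, 159, 221, 241, 243, 243, 244, 244, 245, 245, 244, 244, 244, 244, 244, 243, 242, 242, 243, 244, 245, 244, 244, 239, 213, 186, 181, 184, 199, 225, 240, 244, 245, 244, 244, 243, 243, 244, 245, 245, 246, 245, 244, 245, 245, 246, 246, 246, 245, 246, 245, 245, 244, 244, 243, 243, 245,
[... 231 characters left out ...]
35, 202, 180, 180, 189, 214, 238, 245, 245, 245, 244, 244, 243, 244, 246, 246, 246, 245, 244, 244, 245, 245, 246, 246, 246, 246, 245, 245, 244, 244, 243, 243, 245, 246, 245, 245, 242, 221, 155, 103, 98, 110, 117, 119, 119, 118, 118, 118, 114]
175 [109, 110, 112, 113, 113, 113, 111, 117, 162, 222, 240, 242, 243, 243, 243, 244, 244, 245, 244, 244, 243, 243, 242, 242, 243, 244, 245, 244, 243, 238, 212, 184, 177, 179, 194, 224, 241, 244, 244, 243, 243, 243, 243, 245, 245, 245, 244, 244, 244, 245, 245, 246, 246, 247, 247, 247, 247, 247, 247, 247, 248, 248, 249, 249, 249, 246, 213, 138, 97, 97, 110, 116, 117, 117, 117, 115, 115, 110]
(np.float64(254.53046120073353), np.float64(181.54710215118897))
```

View pics/crop2.png

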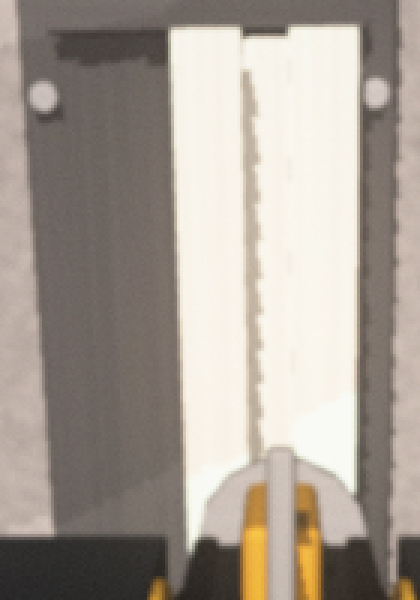

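```bash
python3 - <<'E'
from h import *
d=load("w2");g=cv2.cvtColor(d["image"],cv2.COLOR_RGB2GRAY).astype(float)
C=[]
for y in range(60,190,5):
    p=g[y-2:y+3].mean(0); 
    l=212+np.argmax(p[212:232]>180); l-= (p[l]-180)/(p[l]-p[l-1])
    k=285-np.argmax(p[285:270:-1]>180); k+=(p[k]-180)/(p[k]-p[k+1])
    a=onz(d,l,y,.034);b=onz(d,k,y,.034);s=onz(d,240+np.argmax(p[236:248]<215)-4,y,.034)
    C.append([*a[:2],*b[:2]])
    if y%30==0:print(y,round(l,1),round(k,1),np.linalg.norm(a-b).round(4),((a+b)/2).round(4),s.round(4))
C=np.array(C);A,B=C[:,:2],C[:,2:]
for P in(A,B,(A+B)/2):
    k=np.polyfit(P[:,1],P[:,0],1);print("slope",k,"x at y=.17",np.polyval(k,.17))
for p in((250/3+1,1)[:0] or (218,49),(281,49)): print("far end",onz(d,*p,.034).round(4))
# prong / ball of held post vs TCP line
t=r.get_ee_pos();Rm=rot(r.get_tcp_rot()).as_matrix();print(t,Rm[:,1].round(4),Rm[:,2].round(4))
print("prong tip proj",proj(d,t+np.array([0,0,.010+.020])+.034*np.array([.14,.99,0])),"ball",proj(d,t+[0,0,.03]))
# scene view of held post check
E
```

```text
60 216.3 279.4 0.0505 [0.583 0.268 0.034] [0.5737 0.2694 0.034 ]
90 217.3 279.1 0.0505 [0.58   0.2452 0.034 ] [0.5742 0.246  0.034 ]
120 218.3 279.0 0.0507 [0.5769 0.2214 0.034 ] [0.5706 0.2223 0.034 ]
150 219.4 278.6 0.0506 [0.5736 0.1965 0.034 ] [0.5677 0.1973 0.034 ]
180 220.5 278.4 0.0506 [0.5702 0.1704 0.034 ] [0.5646 0.1712 0.034 ]
slope [0.13200893 0.52215994] x at y=.17 0.5446014586084984
 ** On entry to DLASCL parameter number  4 had an illegal value
 ** On entry to DLASCL parameter number  4 had an illegal value
 ** On entry to DLASCL parameter number  4 had an illegal value
 ** On entry to DLASCL parameter number  4 had an illegal value
 ** On entry to DLASCL parameter number  5 had an illegal value
 ** On entry to DLASCL parameter number  4 had an illegal value<stdin>:7: RuntimeWarning: divide by zero encountered in scalar divide
h.py:6: RuntimeWarning: invalid value encountered in divide
  f,cx,cy=K(d); T=np.array(d["world_from_camera"]); q=T[:3,:3]@np.array([(u-cx)/f,(v-cy)/f,1]); return T[:3,3],q/np.linalg.norm(q)
Traceback (most recent call last):
numpy.linalg.LinAlgError: SVD did not converge in Linear Least Squares
```

```bash
cat >> h.py <<'E'
PSI=-.131; ex=np.array([np.cos(PSI),np.sin(PSI)]); ey=np.array([-np.sin(PSI),np.cos(PSI)])
C0=np.array([.5703,.171])
def F(n=8): return np.mean([r.get_ft_force() for _ in range(n)],0)
def P(n=8): return np.mean([r.get_ee_pos() for _ in range(n)],0)
def pos(dx,z,dy=0): return [*(C0+ex*dx+ey*dy),z]
E
python3 - <<'E'
from h import *
d=load("w2");t=P();print("t",t,[r.get_ee_pos().round(4).tolist() for _ in range(3)],r.get_t())
print("ball",proj(d,t+[0,0,.03]),"prong tip",proj(d,t+np.array([.034*.14,.034*.99,.03])))
r.move_to(pos(0,.082),quat(PSI)); r.sleep(.3)
f0=F();p=P();Rm=rot(r.get_tcp_rot()).as_matrix();print(p-pos(0,.082),f0,r.get_t(),"yaw",np.arctan2(Rm[1,1],Rm[0,1]),"tilt",Rm[:2,2])
d=snap("wrist","w3");s=snap("scene","c3");snap("side","s3")
np.save("f0.npy",f0)
a=cv2.resize(s["image"][170:300,270:410],(420,390),interpolation=3)
b=cv2.resize(load("s3")["image"][110:215,165:260],(353,390),interpolation=3)
cv2.imwrite("pics/crop3.png",np.hstack([a,b])[:,:,::-1])
E
```

```text
t [0.57441548 0.16844762 0.15985379] [[0.5744, 0.1684, 0.1599], [0.5744, 0.1684, 0.1599], [0.5744, 0.1684, 0.1599]] 7.9667
ball (np.float64(255.2290567842684), np.float64(265.0936723652119)) prong tip (np.float64(255.3069237937137), np.float64(188.01205501032507))
[0.00065433 0.00012469 0.00127237] [-0.17935185  0.12041625 -1.46019993] 8.675 yaw -0.13124075218700765 tilt [0.00169824 0.00025551]
```

View pics/crop3.png

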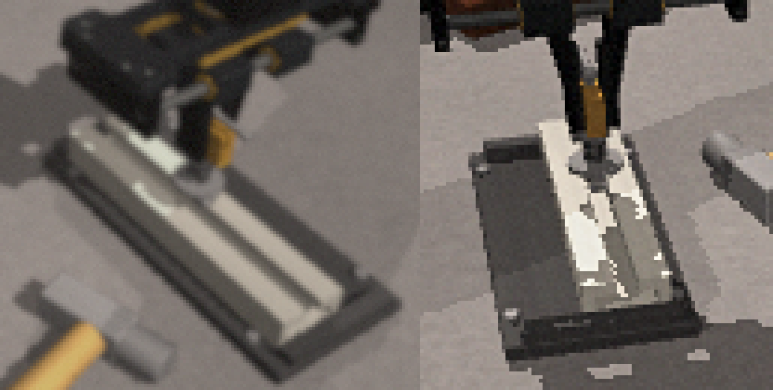

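The crop shows the foot lengthwise over the slot. The held prong tip appears 2 px left of its predicted column, so the slot is really about +1 mm in x. I'll lower it gently to feel for the slot.

```bash
cat >> h.py <<'E'
def FP(n=6):
    a=[]
    for _ in range(n): r.sleep(.02); a.append(np.r_[r.get_ft_force(),r.get_ee_pos()])
    a=np.mean(a,0); return a[:3],a[3:]
def loc(p): d=np.array(p[:2])-C0; return np.round(1e3*np.array([d@ex,d@ey,p[2]]),2)
E
python3 - <<'E'
from h import *
r.move_linear(pos(.0006,.082),rate=.05); f0,p=FP(10); np.save("f0.npy",f0); print("f0",f0.round(2),loc(p))
z=.079
while z>.067:
    r.move_linear(pos(.0006,z),rate=.03); f,p=FP(4); f=f-f0
    print(round(z*1e3,1),f.round(1),loc(p))
    if f[2]>4 or np.hypot(*f[:2])>6: break
    z-=.001
print(r.get_t())
E
```

```text
f0 [ 0.19 -0.28 -1.68] [ 0.59  0.   81.97]
79.0 [-0.   0.5  0. ] [ 4.800e-01 -5.000e-02  7.879e+01]
78.0 [-0.   0.5  0. ] [ 5.800e-01 -1.000e-02  7.798e+01]
77.0 [ 0.1  0.2 -0. ] [ 5.800e-01 -1.000e-02  7.696e+01]
76.0 [-0.3  0.5  0.3] [ 5.700e-01 -2.000e-02  7.596e+01]
75.0 [ 0.   0.2 -0. ] [ 5.800e-01 -1.000e-02  7.495e+01]
74.0 [-0.   0.1 -0. ] [ 5.700e-01 -2.000e-02  7.396e+01]
73.0 [0.2 0.2 0.4] [5.700e-01 1.000e-02 7.296e+01]
72.0 [-0.1  0.2 -0. ] [ 5.700e-01 -1.000e-02  7.194e+01]
71.0 [-0.2  0.4  0. ] [ 5.700e-01 -1.000e-02  7.096e+01]
70.0 [-0.3  0.2 -0.6] [ 5.700e-01 -1.000e-02  6.995e+01]
69.0 [-0.6  0.4 -0.3] [ 0.57  0.   68.96]
68.0 [ 0.1  0.1 -0.2] [ 5.700e-01 -3.000e-02  6.795e+01]
13.0417
```

It went into the slot freely: no contact down to 68 mm. Next I press to about 11 N on the spring.

```bash
python3 - <<'E'
from h import *
f0=np.load("f0.npy"); z=.0665
while z>.0585:
    r.move_linear(pos(.0006,z),rate=.03); f,p=FP(4); f=f-f0
    print(round(z*1e3,1),f.round(1),loc(p))
    if f[2]>10.8: break
    z-=.0005
print(r.get_t(),r.get_opening())
E
```

```text
66.5 [-0.9  0.1 -0.1] [ 5.500e-01 -2.000e-02  6.643e+01]
66.0 [-0.3  0.5 -0. ] [ 6.000e-01 -1.000e-02  6.599e+01]
65.5 [-0.1  0.5 -0. ] [ 0.58  0.   65.47]
65.0 [-0.3  0.2  0.2] [5.800e-01 1.000e-02 6.498e+01]
64.5 [-0.8  0.6 -0.2] [ 0.58  0.   64.48]
64.0 [-0.3  0.5 -0.1] [ 0.59  0.   63.99]
63.5 [0.2 0.  1.1] [ 0.68  0.07 63.6 ]
63.0 [-0.6 -0.   4. ] [ 0.71  0.08 63.23]
62.5 [-0.6  0.4  4.8] [7.200e-01 6.000e-02 6.264e+01]
62.0 [-0.3  0.6  5.9] [ 0.72  0.07 62.12]
61.5 [-0.3  0.3  6.1] [7.200e-01 6.000e-02 6.161e+01]
61.0 [-0.6 -0.3  7.3] [ 0.72  0.09 61.17]
60.5 [-0.5  0.3  7.9] [ 0.73  0.09 60.75]
60.0 [-1.1 -0.3  8.6] [ 0.74  0.1  60.32]
59.5 [-1.3  0.1  9.4] [ 0.75  0.11 59.9 ]
59.0 [-1.4 -0.1 10.4] [ 0.75  0.13 59.48]
18.1083 0.011979137979475087
```

```bash
python3 - <<'E'
from h import *
f0=np.load("f0.npy")
for a in range(10,91,10):
    r.move_to(pos(.0006,.0588),quat(PSI+np.radians(a))); f,p=FP(3); f=f-f0
    t=r.get_ft_torque(); M=rot(r.get_tcp_rot()).as_matrix()
    print(a,f.round(1),loc(p),"Tz",round(t[2],2),"yaw",np.degrees(np.arctan2(M[1,1],M[0,1])-PSI).round(1),round(r.get_t(),2))
    if f[2]>20 or np.hypot(*f[:2])>12 or abs(t[2])>1: print("STOP");break
E
```

```text
10 [-0.6  0.6 10.5] [ 1.02  0.31 59.43] Tz 0.08 yaw 10.0 18.43
20 [-0.3  0.6 10.2] [ 1.12  0.37 59.45] Tz 0.08 yaw 20.0 18.76
30 [-0.5  0.6 10.4] [ 1.16  0.46 59.5 ] Tz 0.11 yaw 30.0 19.08
40 [-0.6  1.  10.6] [ 1.2   0.46 59.5 ] Tz 0.07 yaw 40.0 19.41
50 [-0.   0.8 10.1] [ 1.19  0.48 59.49] Tz 0.05 yaw 50.0 19.73
60 [-0.3  0.4 10.7] [ 1.19  0.49 59.49] Tz 0.08 yaw 60.0 20.06
70 [-0.6  0.4 10.2] [ 1.19  0.48 59.49] Tz 0.09 yaw 70.0 20.38
80 [-0.2  0.5 10.1] [ 1.19  0.45 59.47] Tz 0.12 yaw 80.0 20.71
90 [-0.1  0.2 10.6] [ 1.19  0.45 59.46] Tz 0.12 yaw 90.0 21.03
```

The twist went through at low torque (0.12 N m). I'll ease up to check the lock: the pull should go negative at about 3 mm of collar travel.

```bash
python3 - <<'E'
from h import *
f0=np.load("f0.npy"); q=quat(PSI+np.pi/2)
for z in(.0595,.060,.0603,.0606,.0609,.0612):
    r.move_linear(pos(.0010,z,.0003),rate=.02); f,p=FP(4); f=f-f0
    print(round(z*1e3,1),f.round(1),loc(p))
    if f[2]<-1: break
d=snap("wrist","w4");s=snap("scene","c4");e=snap("side","s4")
a=cv2.resize(s["image"][170:300,270:410],(420,390),interpolation=3)
b=cv2.resize(e["image"][110:215,165:260],(353,390),interpolation=3)
cv2.imwrite("pics/crop4.png",np.hstack([a,b])[:,:,::-1]);print(r.get_t())
E
```

```text
59.5 [-0.9 -0.1  9.8] [ 1.25  0.46 59.93]
60.0 [-0.7 -0.1  8.8] [ 1.24  0.45 60.37]
60.3 [-0.2  0.   7. ] [ 1.21  0.44 60.49]
60.6 [1.5 0.9 3.7] [ 1.15  0.42 60.54]
60.9 [ 4.2  2.7 -2.7] [ 1.08  0.36 60.6 ]
22.7667
```

View pics/crop4.png

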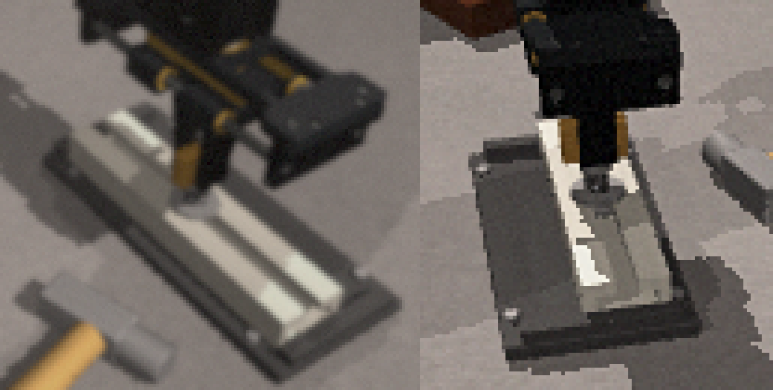

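The crop shows the head now crosswise to the rail. The force reversed at 3 mm of travel, so the foot is caught under the lips. I'll release at about zero force and retreat.

```bash
python3 - <<'E'
from h import *
f0=np.load("f0.npy")
r.move_linear(pos(.0010,.0607,.0003),rate=.02); f,p=FP(4); print((f-f0).round(1),loc(p))
r.grip(.06); r.sleep(.3); print(r.get_opening(),(FP()[0]-f0).round(1))
r.move_linear(pos(.0010,.15,.0003),rate=.08); r.move_linear(pos(.001,.19,.0003),rate=.1); r.sleep(.3)
s=snap("scene","c5");e=snap("side","s5");d=snap("wrist","w5")
a=cv2.resize(s["image"][170:300,270:410],(323,300),interpolation=3)
b=cv2.resize(e["image"][110:215,165:260],(271,300),interpolation=3)
w=cv2.resize(d["image"][0:260],(594,300),interpolation=3)
cv2.imwrite("pics/crop5.png",np.vstack([np.hstack([a,b]),w])[:,:,::-1]);print(r.get_t(),P())
E
```

```text
[ 4.2  2.6 -1.9] [ 1.07  0.36 60.58]
0.05967728927123572 [0.  0.3 2. ]
26.7917 [0.57128376 0.17114801 0.18982398]
```

View pics/crop5.png

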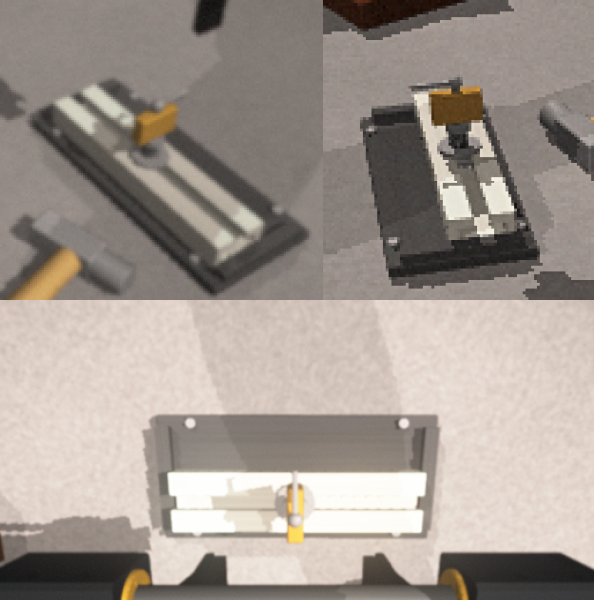

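The post stands upright and crosswise at the middle of the rail, and the gripper is clear of it. Handing in.

```bash
python3 -c "
from rig import r
print(r.finish_job())"
```

```text
the job is handed in; nothing more can be done
None
```

The job is handed in: the middle-sized post stands upright at the middle of the rail with its foot locked crosswise under the lips, pressed in with about 11 N and finished at about 27 s; the jar, tray and hammer were not touched.

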